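# Fish the labeller's brass collar out from between two wine crates

## Task

The labeller's brass collar has dropped to the bottom of the narrow gap between the two wine crates. Take the sprung hook from its stand, reach in under the steel strap and draw the collar out along the gap and over the bowed slat until it lies flat on the orange pad, feeling your way so that the hook never bears hard on the crates, the slat or the floor of the gap, and never touching the collar with the gripper. Then hang the hook back in the fork of its stand, let go, and leave everything else on the bench where it is.

Things in the scene. Friction and masses are not known exactly. Their poses are not given: they have to be found in the camera images.
- crates: Two open wine crates (each 190 x 340 mm; the one at -x 95 mm high, the one at +x 40 mm, its bottles up to 84 mm) side by side, fixed, 36 mm apart. Origin: table height, middle of the gap's open mouth; this gap runs from there along -y to a dark timber that closes it 280 mm in; x is across the gap, z up. Its floor is a board, top 2 mm above the table.
- slat (a point): Bowed wooden slat filling the gap's floor, fixed: the point is on the floor board near the middle of its crest (true place up to 10 mm from here along y). Axes as crates. Its crest stands 3 to 27 mm above the board. Height and exact place differ each time, are not measured and must be felt. The crest is level for 15 mm along y, then slopes down at 18.6 degrees to the board both ways.
- strap (a point): Middle of the underside of a dark steel strap, 25 mm wide along y and 12 mm thick, that crosses the gap 82 mm above the table (185 to 210 mm inside the mouth). The hook must reach in beneath it.
- pad (a point): Centre of the top of a flat orange pad (110 mm in x, 120 mm in y, 2 mm thick) that carries on from the gap's floor at the same height, from the mouth to 120 mm outside it; axes as crates.
- collar_mid (a point): The dropped part: a brass ring, 30 mm outside diameter, 14 mm bore, 5 mm high, about 30 g, lying flat. The point is its centre, half-way up. At the start it lies on the floor board in the gap, 218 to 240 mm inside the mouth, beyond the slat.
- hook_grip (a point): The hook's handle: upright, red, 24 x 24 mm, 84 mm tall; the point is its centre on the axis, z up. Under the handle is a 34 mm square plate, 8 mm thick, its underside 55 mm below this point. The foot (see hook) points along -y. It starts hanging in the fork, foot along the fork's -y.
- hook: The same hook (270 g), origin at the plate's underside. A 6.4 mm steel rod runs from it 94 mm straight down, then 85 mm level along -y (the foot), then down to a blade (17 mm along x, 5 mm thick), bottom edge 130 mm below this origin; the foot's underside is 32.8 mm above that edge. The rod is sprung: pushed up, it slides into the handle, 3 N per mm, up to 20 mm.
- fork (a point): Top face of the stand's fork where the hook hangs, 150 mm above the table; fixed, z up. Two plates leave a slot 16 mm wide along x, open at -x (23 mm from here), closed 30 mm towards +x. The hook's plate rests on them, rod in the slot, hook_grip 55 mm above here. Lift it a little and draw it out along -x by 45 mm or more before raising; hang it back likewise, foot along -y.
- stand: The hook stand: grey post and fork on a dark 100 x 90 mm foot; origin on the table under fork, same axes.
- label_roll: A roll of paper labels, 90 mm wide, 50 mm tall; origin under its middle. Leave it alone.
- phone: A black phone lying flat, 75 x 150 x 9 mm; origin under its middle. Leave it alone.
- mug: A white mug, 80 mm wide, 90 mm tall; origin under its middle. Leave it alone.
- driver: A screwdriver lying down; origin under its middle. Leave it alone.
- jar: An amber jar, 70 mm wide, 80 mm tall; origin under its middle. Leave it alone.
- collar: The same brass ring; origin in the middle of its underside.
Mind the look-alikes: they are no part of the job. What is shaped like the stand but turquoise is not meant.

How it is judged (in metres and radians):
On the way, in this order (a step that is already met when the one before it is completed fails the run):
1. the hook has reached down into the gap towards the collar (y of hook_grip in the frame of crates below -0.11 m and x of hook_grip in the frame of crates between -0.03 and 0.03 m and z of hook_grip in the frame of crates below 0.215 m), for 0.1 s.
2. the collar lies out on the orange pad (y of collar_mid in the frame of crates between 0.018 and 0.11 m and x of collar_mid in the frame of crates between -0.055 and 0.055 m and height (world z) of collar_mid below 0.011 m), for 0.2 s.
At the end, for the whole second after the job is handed in: The collar lies flat, at rest, its centre over the orange pad (18 to 110 mm outside the mouth, within 55 mm sideways); the hook, released, hangs upright and still in the fork, plate down (grip 50 to 60 mm above it), within 10 mm of the slot's midline and 18 mm of its place along it (all of step 2 and z of hook_grip in the frame of fork between 0.05 and 0.06 m and y of hook_grip in the frame of fork between -0.01 and 0.01 m and x of hook_grip in the frame of fork between -0.018 and 0.02 m and angle between each of hook_grip, collar_mid's own z axis and vertical below 0.1 rad and linear speed of each of collar, hook below 0.02 m/s); the robot touches nothing.
It fails at once if the hook bears on the crates, strap, timber, slat, floor board or pad with more than 10 N (contact force between hook and crates above 10 N).
It fails at once if the gripper or arm touches the collar (contact force between any of the fingers, the arm and collar above 0.3 N).
It fails at once if the gripper or arm strikes the crates (contact force between any of the fingers, the arm and crates above 15 N).
It fails at once if something else on the bench is moved by more than 25 mm (distance of any of label_roll, phone, mug, driver, jar from where it was at the start of the episode above 0.025 m).
It also fails if it takes over 72 s, if anything falls off the work surface, if the arm or the gripper's body presses on something with over 40 N, if the wrist force passes 120 N, or if a joint passes its speed limit or range.

## Robot

A 6-joint arm with a two-finger parallel gripper is mounted at the origin on the work surface. World frame = base frame: x ahead of the robot, y to its left, z up, the work surface at z = 0. Lengths are in m, angles in degrees, forces in N, time in s.
With the tool pointing down it reaches from about 0.375 to 0.9 m from the base axis. Payload 3.1 kg.
Tool frame: the origin (TCP) lies on the centre line of the jaws, within the pads' length; the fingertips stand 11 mm ahead of it and the grasp point (between the pads) lies 8 mm behind it; z points along the fingers, y is the line along which they close (so a half turn about z gives the same grasp; the last joint's range is limited). The gripper opens to 87 mm and grips with 3 to 60 N. Pads are 19 mm wide; open, the fingers measure 117 mm over their backs; the gripper's body (75 mm by 190 mm) begins 51 mm behind the grasp point.
Start: joints at [58.585, 30.224, 82.088, -0, 67.689, -10.227], TCP at [0.226, 0.583, 0.234] pointing down, gripper open.
Joint ranges: [-176.69, 176.69], [-43.24, 126.21], [12.49, 139.97], [-82, 262], [0, 151.66], [-163.58, 163.58]. Speed limits (degrees/s): [159.86, 159.86, 180, 180, 180, 180].

## Interface

Orientations are given as a 3x3 rotation matrix whose columns are the frame's x, y, z axes.
In Python, from rig import * gives the robot as it stands.
- The arm moves only by the shell command python3 -m inch 'ROWS'. ROWS is JSON, a list of rows, each an object of numbers: "gripper": the opening in per cent of the stroke, from 0 (shut) to 100 (fully open); "dx", "dy", "dz": the shift along the tool's x, y, z in mm; "turn": the turn about the tool's z in rad. A call has 1 to 12 rows; each row is the pose to reach, as a shift and turn from the pose commanded when the call began, along the tool's axes at that moment; what a row does not reach only later rows make up. A row lasts 1/10 s, in which the tool goes at most 50 mm and 8.59 degrees, less where a joint would pass 70% of its speed; a pose out of reach is approached as far as the arm can. A call with a gripper value outside its range is refused whole. The fingers move at their own pace and stop on an object; the grip force is fixed at half the most. Time passes only in rows, so rows that repeat a pose let the fingers close. It gives the time, the measured TCP pose, the force and the opening at its end, in the units of the state.
- read_state(): the state, without advancing time (a new reading comes with each control period).
- capture(name): name is "scene" or "top"; returns the picture (384x512x3 uint8, red, green, blue); there is no depth.
- get_calibration(name): a dict with "camera_matrix" (3x3 intrinsics, pixels), "world_to_cam" (4x4, takes a point from world to camera coordinates). Camera axes: x right, y down, z forward; pixel columns grow to the right and rows downward; lengths in m; the calibration is good to about 2 mm. A picture is of the moment at which its call begins. get_calibration takes no time and is no camera call.
- hand_in(): hands the job in, once; it reports no verdict.
Trained networks look in the newest picture that a camera, given by its name, has taken for a name from the list of things; names that differ only in an ending like _2 or _b are one class to them, and where a whole thing is asked for, a point or a joint stands for the part that bears it (a point fixed in the world has none). Each returns a list of dicts, best first, with "score" (0 to 1); they miss things now and then, are a little off and sometimes report something else, mostly with a low value. They report only what shows in the picture. A call takes as long as a camera call. They do not tell look-alikes from the thing itself.
- recognise(camera, query): "extent" ([centre column, centre row, width, height] in pixels, round what is visible of it).
The state is a dict: "time_s": time; "joint_positions": joint angles; "qvel": joint speeds; "tau": joint torques, N m; "position": TCP position; "tcp_rot": TCP orientation; "force": force on the tool from outside, world axes, zero at the start; "moment": the same for the moment, N m; "opening": opening from 0.0 (shut) to 1.0 (fully open).
Only numpy, scipy, OpenCV 4.12 (cv2) and the standard library are available. Lean on these libraries where they do the work, as an engineer would, in place of code of your own. Each camera call takes 0.05 s, during which the arm holds its last target. There are 200 camera calls.

## Working session

There is one attempt and no reset: what is moved stays moved. The work goes in short steps, Python scripts to look and compute and a shell command to move; the robot and the scene stay as the last step left them, time stands still between calls to the robot, and variables do not carry over. Pictures are saved under pics/ and viewed, on a budget of 10 in all, crops included, one or two more only if the job needs it, and the job is handed in when it is done.

```bash
ls; mkdir -p pics; python3 - <<'E'
from rig import *
import cv2,numpy as np
for n in("scene","top"):
    im=capture(n); cv2.imwrite(f"pics/{n}0.png",cv2.cvtColor(im,cv2.COLOR_RGB2BGR))
    c=get_calibration(n); print(n,np.round(c["camera_matrix"],1).tolist(),np.round(c["world_to_cam"],3).tolist())
    for q in("crates","stand","hook","hook_grip","pad","collar","strap","slat","fork"):
        try: print(q,[(round(r["score"],2),[round(float(v)) for v in r["extent"]]) for r in recognise(n,q)][:3])
        except Exception as e: print(q,e)
s=read_state();print(s)
E
```

```text
pics
scene [[368.0, 0.0, 253.2], [0.0, 368.0, 189.9], [0.0, 0.0, 1.0]] [[0.839, 0.544, 0.016, -0.401], [0.447, -0.672, -0.59, -0.095], [-0.31, 0.503, -0.807, 1.447], [0.0, 0.0, 0.0, 1.0]]
crates [(0.84, [265, 264, 162, 157])]
stand [(0.94, [241, 120, 29, 45]), (0.88, [358, 162, 36, 42]), (0.86, [314, 143, 34, 46])]
hook [(0.74, [313, 122, 14, 40])]
hook_grip [(0.67, [312, 135, 15, 61])]
pad [(0.79, [268, 266, 170, 150])]
collar []
strap [(0.75, [267, 266, 164, 150]), (0.24, [310, 134, 18, 62])]
slat [(0.56, [270, 266, 166, 158])]
fork [(0.88, [312, 143, 29, 41]), (0.67, [357, 159, 31, 44]), (0.6, [237, 120, 27, 40])]
top [[390.3, 0.0, 255.6], [0.0, 390.3, 194.4], [0.0, 0.0, 1.0]] [[0.029, -0.999, 0.029, 0.005], [-0.99, -0.033, -0.136, 0.463], [0.136, -0.024, -0.99, 1.281], [0.0, 0.0, 0.0, 1.0]]
crates [(0.71, [279, 153, 144, 121]), (0.68, [139, 182, 37, 36])]
stand [(0.74, [140, 126, 36, 46]), (0.72, [135, 180, 43, 36]), (0.7, [152, 278, 37, 35])]
hook [(0.71, [141, 178, 52, 15]), (0.53, [394, 188, 35, 33])]
hook_grip [(0.59, [143, 179, 49, 18])]
pad [(0.74, [278, 155, 148, 134]), (0
[... 327 characters left out ...]
,  8.20888433e+01, -2.24723569e-03,
        6.76880488e+01, -1.02272104e+01]), 'qvel': array([-0.04709598, -0.02407768, -0.0009233 ,  0.04630285,  0.03565759,
       -0.08148438]), 'tau': array([-5.81518761e-04, -4.40011382e+01, -1.76988584e+01,  6.34472282e-02,
        5.02571755e-02,  1.58420903e-05]), 'position': array([0.22585819, 0.58273193, 0.23354762]), 'tcp_rot': array([[-9.32405764e-01,  3.61413184e-01,  3.20968256e-05],
       [ 3.61413184e-01,  9.32405765e-01, -1.70619798e-05],
       [-3.60936897e-05, -4.30847238e-06, -9.99999999e-01]]), 'force': array([-0.36005619, -1.71379669, -0.03352094]), 'moment': array([-0.03065096, -0.02020895,  0.01744245]), 'opening': 1.000218271401899}
```

```bash
python3 - <<'E'
import cv2
a=cv2.imread("pics/top0.png");b=cv2.imread("pics/scene0.png")
cv2.imwrite("pics/t1.png",cv2.resize(a[70:320,90:423],(800,600),interpolation=cv2.INTER_CUBIC))
cv2.imwrite("pics/s1.png",cv2.resize(b[80:350,150:420],(600,600),interpolation=cv2.INTER_CUBIC))
E
```

```text
(no output)
```

View pics/t1.png

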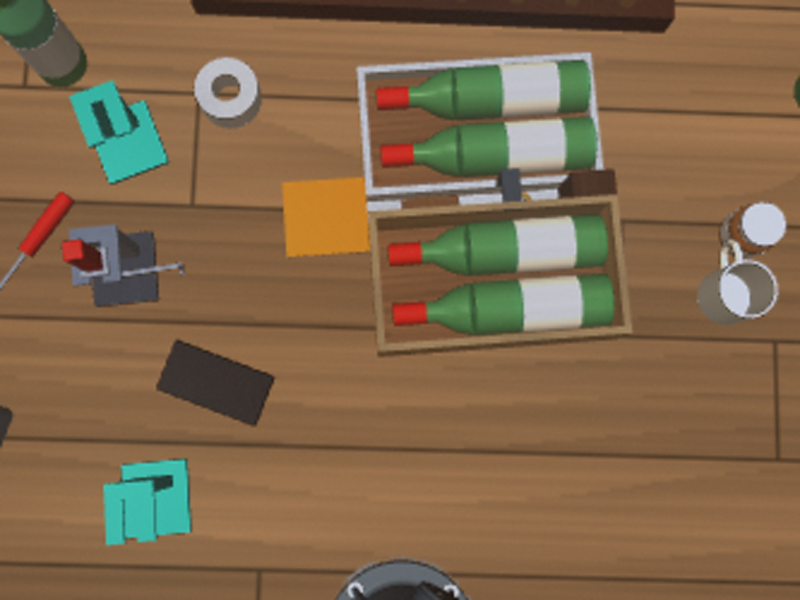

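View pics/s1.png

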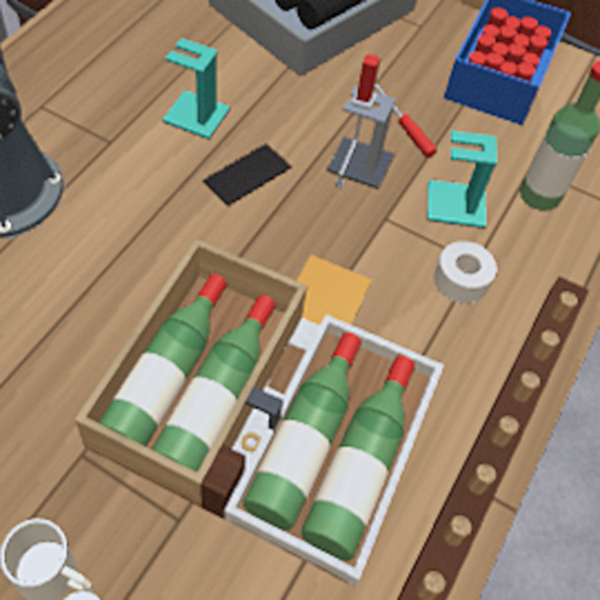

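```bash
cat > h.py <<'E'
import numpy as np
from rig import *
C={n:get_calibration(n) for n in("scene","top")}
def proj(n,P):
    P=np.atleast_2d(P);c=C[n];W=np.array(c["world_to_cam"]);q=(P@W[:3,:3].T+W[:3,3])@np.array(c["camera_matrix"]).T
    return q[:,:2]/q[:,2:]
def pose(p,P):
    c,s=np.cos(p[2]),np.sin(p[2]);P=np.atleast_2d(P).astype(float)
    return np.c_[p[0]+c*P[:,0]-s*P[:,1],p[1]+s*P[:,0]+c*P[:,1],P[:,2]]
def ray(n,uv,z):
    W=np.array(C[n]["world_to_cam"]);K=np.array(C[n]["camera_matrix"]);d=W[:3,:3].T@np.linalg.solve(K,[*uv,1]);o=-W[:3,:3].T@W[:3,3]
    return o+d*(z-o[2])/d[2]
E
python3 - <<'E'
from h import *
import cv2
from scipy.optimize import least_squares
T=lambda u,v:(90+u/2.402,70+v/2.4); S=lambda u,v:(150+u/2.222,80+v/2.222)
B,Wh=.095,.04
obs=[("top",T(358,67),(.208,0,Wh)),("top",T(591,54),(.208,-.34,Wh)),("top",T(370,212),(-.018,0,B)),("top",T(378,354),(-.208,0,B)),("top",T(631,333),(-.208,-.34,B)),("top",T(617,197),(-.018,-.34,B)),
("top",T(283,182),(.055,.12,.002)),("top",T(288,256),(-.055,.12,.002)),
("scene",S(328,318),(.018,0,Wh)),("scene",S(441,366),(.208,0,Wh)),("scene",S(357,580),(.208,-.34,Wh)),("scene",S(199,243),(-.208,0,B)),("scene",S(306,288),(-.018,0,B)),("scene",S(80,422),(-.208,-.34,B)),("scene",S(312,256),(-.055,.12,.002)),("scene",S(370,285),(.055,.12,.002))]
def f(p): return np.concatenate([proj(n,pose(p,P))[0]-uv for n,uv,P in obs])
r=least_squares(f,[.6,0,0],loss="soft_l1");print("crates",r.x,np.round(f(r.x).reshape(-1,2),1).tolist())
cp=r.x
w=ray("scene",S(250,440),.0045);c,s=np.cos(cp[2]),np.sin(cp[2]);d=w[:2]-cp[:2];print("collar local",c*d[0]+s*d[1],-s*d[0]+c*d[1])
# handle
bb={}
for n,(x0,y0,x1,y1) in {"scene":(300,95,326,130),"top":(112,165,140,185)}.items():
    im=cv2.imread(f"pics/{n}0.png").astype(int)[y0:y1,x0:x1]
    m=(im[...,2]>110)&(im[...,1]<90)&(im[...,0]<90);y,x=np.nonzero(m);bb[n]=np.array([x.min()+x0-.0,x.max()+x0+.0,y.min()+y0,y.max()+y0])
print(bb)
cor=np.array([(x,y,z) for x in(-.012,.012) for y in(-.012,.012) for z in(.163,.247)])
bl=[("top",T(181,268)),("scene",S(341,185))]
def g(p):
    o=[]
    for n in bb:
        q=proj(n,pose(p,cor));o+=[q[:,0].min()-bb[n][0]+.5,q[:,0].max()-bb[n][1]-.5,q[:,1].min()-bb[n][2]+.5,q[:,1].max()-bb[n][3]-.5]
    for n,uv in bl:o+=list(proj(n,pose(p,(0,-.085,.024)))[0]-uv)
    return np.array(o)
r=least_squares(g,[.45,.35,0],loss="soft_l1");print("hook",r.x,np.degrees(r.x[2]),np.round(g(r.x),1))
for uv in [(152,232),(158,300),(96,306)]:print("foot",ray("top",T(*uv),.01))
E
```

```text
crates [0.5906805  0.06467299 0.10116211] [[0.2, -0.6], [0.6, -0.9], [-0.4, -0.8], [0.4, -1.5], [0.9, -0.2], [0.6, -1.2], [0.1, -0.5], [-0.2, -0.3], [-1.7, -1.5], [0.6, -0.0], [-0.2, -0.0], [-1.9, -2.0], [0.1, -0.9], [-3.2, -1.3], [-0.9, -0.5], [0.5, -2.1]]
collar local 0.0011383925849435782 -0.22146904544773965
{'scene': array([311., 320., 105., 125.]), 'top': array([112., 124., 166., 181.])}
hook [0.48384734 0.41201082 0.16933616] 9.702247420002397 [ 0.7  2.6 -2.6 -0.1  1.6  6.6  1.5  0.  -1.  -0.5 -0.2 -0.8]
foot [0.54950979 0.37191727 0.01      ]
foot [0.4520024  0.35719537 0.01      ]
foot [0.4406167  0.44332614 0.01      ]
```

```bash
python3 - <<'E'
from h import *
import cv2
from scipy.optimize import least_squares
T=lambda u,v:(90+u/2.402,70+v/2.4); S=lambda u,v:(150+u/2.222,80+v/2.222)
bb={}
for n,(x0,y0,x1,y1) in {"scene":(300,95,326,130),"top":(114,165,140,185)}.items():
    im=cv2.imread(f"pics/{n}0.png").astype(int)[y0:y1,x0:x1]
    m=(im[...,2]>70)&(im[...,2]>2*im[...,1])
    if n=="top":print("\n".join("".join("#" if a else "." for a in r) for r in m))
    y,x=np.nonzero(m);bb[n]=np.array([x.min()+x0-.0,x.max()+x0+.0,y.min()+y0,y.max()+y0])
print(bb)
cor=np.array([(x,y,z) for x in(-.012,.012) for y in(-.012,.012) for z in(.163,.247)])
bl=[("top",T(181,268)),("scene",S(341,185))]
def g(p):
    o=[]
    for n in bb:
        q=proj(n,pose(p,cor));o+=[q[:,0].min()-bb[n][0],q[:,0].max()-bb[n][1]-1,q[:,1].min()-bb[n][2],q[:,1].max()-bb[n][3]-1]
    for n,uv in bl:o+=list(proj(n,pose(p,(0,-.085,.024)))[0]-uv)
    return np.array(o)
r=least_squares(g,[.45,.35,0],loss="soft_l1");print("hook",r.x,np.degrees(r.x[2]),np.round(g(r.x),1))
E
```

```text
..........................
..........................
..........................
..........................
..........................
...#######................
..#########...............
..#########.#.............
..#########...............
..##########..............
..##########..............
..##########..............
..##########..............
..############............
.....###########..........
........#########.........
.........#########........
............##............
..........................
..........................
{'scene': array([311., 320., 105., 125.]), 'top': array([116., 131., 170., 182.])}
hook [0.47985703 0.40658634 0.21624949] 12.390183022235835 [-1.3  0.3 -2.6 -0.3 -1.3  1.  -1.7  0.1  0.4 -0.4 -0.8 -0. ]
```

```bash
cat >> h.py <<'E'
def go(p,yawdeg,s=None):
    "rows needed for TCP at p, with tool y at world angle 90+yawdeg"
    s=s or read_state();R=s["tcp_rot"];d=R.T@(np.array(p)-s["position"])*1000
    t=-(np.radians(90+yawdeg)-np.arctan2(R[1,1],R[0,1]))
    print("d",np.round(d,1),"turn",round(t,3),"t",s["time_s"],"f",np.round(s["force"],2))
E
python3 - <<'E'
from h import *
go((.480,.407,.29),9.5); go((.480,.407,.20),9.5)
E
```

```text
d [-300.5  -72.   -56.4] turn -0.536 t 1.0 f [-0.36 -1.71 -0.03]
d [-300.5  -72.    33.6] turn -0.536 t 1.0 f [-0.36 -1.71 -0.03]
```

```bash
python3 -m inch '[{"dx":-10,"dz":-45},{"dx":-50,"dy":-10,"dz":-56,"turn":-0.1},{"dx":-95,"dy":-25,"dz":-56,"turn":-0.25},{"dx":-140,"dy":-35,"dz":-56,"turn":-0.4},{"dx":-185,"dy":-45,"dz":-56,"turn":-0.536},{"dx":-230,"dy":-55,"dz":-56,"turn":-0.536},{"dx":-270,"dy":-65,"dz":-56,"turn":-0.536},{"dx":-300,"dy":-72,"dz":-56,"turn":-0.536},{"dx":-300,"dy":-72,"dz":-56,"turn":-0.536},{"dx":-300,"dy":-72,"dz":-56,"turn":-0.536}]'
python3 - <<'E'
from h import *
import cv2
go((.480,.407,.29),9.5)
o=[]
for n in("scene","top"):
    im=capture(n)
    o.append(cv2.resize(im[75:185,250:396] if n=="scene" else im[120:230,90:236],(398,300),interpolation=cv2.INTER_CUBIC))
cv2.imwrite("pics/g1.png",cv2.cvtColor(np.hstack(o),cv2.COLOR_RGB2BGR))
E
```

```text
d [-300.5  -72.   -56.4] turn -0.536 t 1.0 f [-0.36 -1.71 -0.03]invalid input
```

View pics/g1.png

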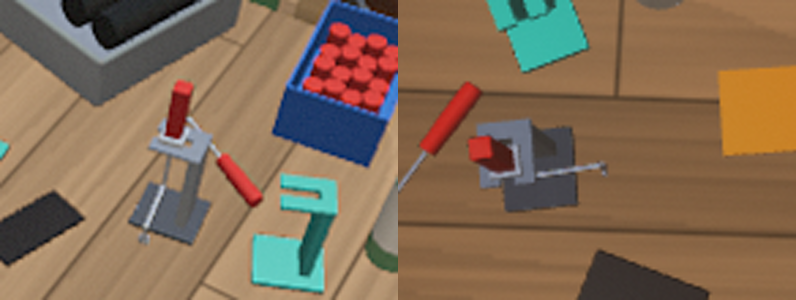

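The picture confirms the hook on the grey stand, with its foot towards the crates (world -y). I'll retry the move with every key in each row.

```bash
python3 -m inch '[{"gripper":100,"dx":-10,"dy":0,"dz":-45,"turn":0},{"gripper":100,"dx":-50,"dy":-10,"dz":-56,"turn":-0.1},{"gripper":100,"dx":-95,"dy":-25,"dz":-56,"turn":-0.25},{"gripper":100,"dx":-140,"dy":-35,"dz":-56,"turn":-0.4},{"gripper":100,"dx":-185,"dy":-45,"dz":-56,"turn":-0.536},{"gripper":100,"dx":-230,"dy":-55,"dz":-56,"turn":-0.536},{"gripper":100,"dx":-270,"dy":-65,"dz":-56,"turn":-0.536},{"gripper":100,"dx":-300,"dy":-72,"dz":-56,"turn":-0.536},{"gripper":100,"dx":-300,"dy":-72,"dz":-56,"turn":-0.536},{"gripper":100,"dx":-300,"dy":-72,"dz":-56,"turn":-0.536}]'
python3 - <<'E'
from h import *
go((.480,.407,.20),9.5)
E
```

```text
time_s: 2.1
position: [0.4798, 0.4067, 0.2893]
tcp_rot: [[-0.987, -0.164, -0.001], [-0.164, 0.987, 0.0], [0.001, 0.0, -1.0]]
force: [-0.6, -0.2, 0.3]
opening: 0.998
d [-0.4  0.2 89.3] turn -0.001 t 2.1 f [-0.65 -0.19  0.34]
```

```bash
python3 -m inch '[{"gripper":100,"dx":0,"dy":0,"dz":30,"turn":0},{"gripper":100,"dx":0,"dy":0,"dz":60,"turn":0},{"gripper":60,"dx":0,"dy":0,"dz":90,"turn":0},{"gripper":40,"dx":0,"dy":0,"dz":90,"turn":0},{"gripper":30,"dx":0,"dy":0,"dz":90,"turn":0},{"gripper":15,"dx":0,"dy":0,"dz":90,"turn":0},{"gripper":0,"dx":0,"dy":0,"dz":90,"turn":0},{"gripper":0,"dx":0,"dy":0,"dz":90,"turn":0},{"gripper":0,"dx":0,"dy":0,"dz":90,"turn":0},{"gripper":0,"dx":0,"dy":0,"dz":90,"turn":0}]'
```

```text
time_s: 3.1
position: [0.4797, 0.4072, 0.2]
tcp_rot: [[-0.986, -0.165, 0.001], [-0.165, 0.986, 0.0], [-0.001, 0.0, -1.0]]
force: [0.3, 1.0, -0.3]
opening: 0.358
```

```bash
python3 -m inch '[{"gripper":0,"dx":0,"dy":0,"dz":0,"turn":0},{"gripper":0,"dx":0,"dy":0,"dz":0,"turn":0},{"gripper":0,"dx":0,"dy":0,"dz":0,"turn":0},{"gripper":0,"dx":0,"dy":0,"dz":0,"turn":0}]'; python3 - <<'E'
from h import *
import cv2
o=[]
for n in("scene","top"):
    im=capture(n)
    o.append(cv2.resize(im[75:185,250:396] if n=="scene" else im[120:230,90:236],(398,300),interpolation=cv2.INTER_CUBIC))
cv2.imwrite("pics/g2.png",cv2.cvtColor(np.hstack(o),cv2.COLOR_RGB2BGR))
E
```

```text
time_s: 3.5
position: [0.4796, 0.407, 0.1997]
tcp_rot: [[-0.986, -0.165, -0.0], [-0.165, 0.986, -0.0], [0.0, -0.0, -1.0]]
force: [-0.1, -2.0, 2.0]
opening: 0.277
```

View pics/g2.png

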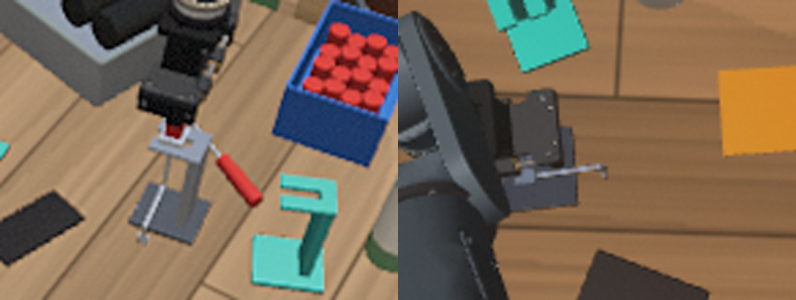

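```bash
python3 -m inch '[{"gripper":0,"dx":0,"dy":0,"dz":-6,"turn":0},{"gripper":0,"dx":0,"dy":0,"dz":-6,"turn":0},{"gripper":0,"dx":20,"dy":0,"dz":-6,"turn":0},{"gripper":0,"dx":45,"dy":0,"dz":-6,"turn":0},{"gripper":0,"dx":65,"dy":0,"dz":-6,"turn":0},{"gripper":0,"dx":65,"dy":0,"dz":-40,"turn":0},{"gripper":0,"dx":65,"dy":0,"dz":-80,"turn":0},{"gripper":0,"dx":65,"dy":0,"dz":-115,"turn":0},{"gripper":0,"dx":65,"dy":0,"dz":-120,"turn":0},{"gripper":0,"dx":65,"dy":0,"dz":-120,"turn":0}]'
python3 - <<'E'
from h import *
# pre-insertion: hook grip at crates local (0,-0.06), blade bottom height .07 etc.
cp=(.5907,.0647,.1012)
for l in [(0,0.0),(0,-.07),(0,-.167)]:
    p=pose(cp,(*l,0))[0]; print(l,p); go((p[0],p[1],.30),np.degrees(cp[2]))
# slat look in scene0
S=lambda u,v:(150+u/2.222,80+v/2.222)
for uv in[(305,345),(275,350),(300,375),(270,385),(283,362)]:
    w=ray("scene",S(*uv),.012)[:2]-cp[:2];c,s=np.cos(cp[2]),np.sin(cp[2]);print(uv,np.round([c*w[0]+s*w[1],-s*w[0]+c*w[1]],3))
E
```

```text
time_s: 4.6
position: [0.4156, 0.3967, 0.3201]
tcp_rot: [[-0.986, -0.166, 0.002], [-0.166, 0.986, 0.001], [-0.002, 0.001, -1.0]]
force: [-0.2, -0.3, -3.8]
opening: 0.274
(0, 0.0) [0.5907 0.0647 0.    ]
d [-117.7 -356.4   19.9] turn 0.065 t 4.6 f [-0.2  -0.27 -3.81]
(0, -0.07) [ 0.59777191 -0.00494186  0.        ]
d [-113.2 -426.3   19.9] turn 0.065 t 4.6 f [-0.2  -0.27 -3.81]
(0, -0.167) [ 0.60757157 -0.10144557  0.        ]
d [-106.9 -523.1   19.7] turn 0.065 t 4.6 f [-0.2  -0.27 -3.81]
(305, 345) [ 0.009 -0.047]
(275, 350) [-0.028 -0.076]
(300, 375) [ 0.023 -0.097]
(270, 385) [-0.01  -0.133]
(283, 362) [-0.009 -0.089]
```

```bash
python3 - <<'E'
import cv2
a=cv2.imread("pics/scene0.png")[215:305,235:310];b=cv2.imread("pics/top0.png")[140:165,240:345]
A=cv2.resize(a,(500,600),interpolation=cv2.INTER_CUBIC);B=cv2.resize(b,(800,190),interpolation=cv2.INTER_CUBIC)
cv2.imwrite("pics/gap_s.png",A);cv2.imwrite("pics/gap_t.png",B)
E
```

```text
(no output)
```

View pics/gap_s.png

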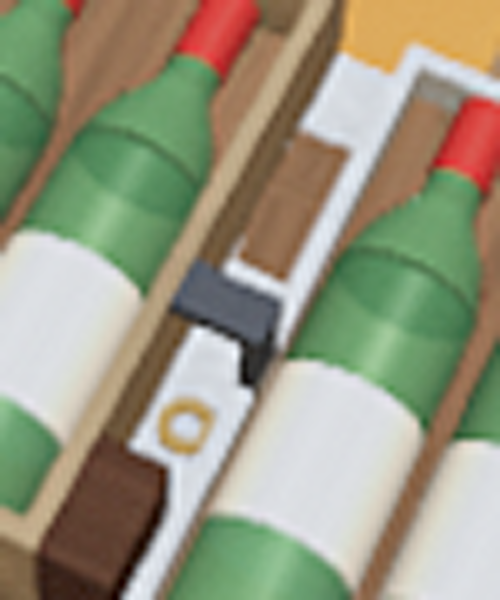

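View pics/gap_t.png

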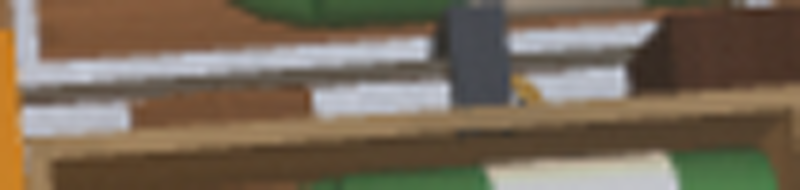

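```bash
python3 - <<'E'
from h import *
cp=(.5907,.0647,.1012);c,s=np.cos(cp[2]),np.sin(cp[2])
L=lambda w:np.round([c*(w[0]-cp[0])+s*(w[1]-cp[1]),-s*(w[0]-cp[0])+c*(w[1]-cp[1])],4)
G=lambda u,v:(235+u/6.667,215+v/6.667); H=lambda u,v:(240+u/7.62,140+v/7.6)
for uv in[(303,135),(350,150),(240,260),(285,278),(345,55),(395,72)]:print("s",uv,L(ray("scene",G(*uv),.002)))
for uv in[(131,115),(312,100),(22,120)]:print("t",uv,L(ray("top",H(*uv),.002)))
print("collar",L(ray("scene",G(187,428),.006)),L(ray("top",H(525,90),.007)))
print("timber top edge near",L(ray("top",H(628,66),.04)))
E
```

```text
s (303, 135) [-0.0133 -0.0522]
s (350, 150) [ 0.0119 -0.049 ]
s (240, 260) [-0.0116 -0.1316]
s (285, 278) [ 0.0126 -0.1301]
s (345, 55) [-0.0136  0.0019]
s (395, 72) [0.014  0.0047]
t (131, 115) [ 0.0091 -0.0489]
t (312, 100) [ 0.0107 -0.1323]
t (22, 120) [0.01  0.001]
collar [ 0.0046 -0.2248] [ 0.0079 -0.2298]
timber top edge near [ 0.008  -0.2708]
```

```bash
python3 -m inch '[{"gripper":0,"dx":-10,"dy":-35,"dz":0,"turn":0.02},{"gripper":0,"dx":-22,"dy":-80,"dz":0,"turn":0.065},{"gripper":0,"dx":-35,"dy":-125,"dz":0,"turn":0.065},{"gripper":0,"dx":-48,"dy":-170,"dz":0,"turn":0.065},{"gripper":0,"dx":-61,"dy":-215,"dz":0,"turn":0.065},{"gripper":0,"dx":-74,"dy":-260,"dz":0,"turn":0.065},{"gripper":0,"dx":-87,"dy":-305,"dz":0,"turn":0.065},{"gripper":0,"dx":-99,"dy":-350,"dz":0,"turn":0.065},{"gripper":0,"dx":-110,"dy":-390,"dz":0,"turn":0.065},{"gripper":0,"dx":-114.5,"dy":-406,"dz":0,"turn":0.065},{"gripper":0,"dx":-114.5,"dy":-406,"dz":0,"turn":0.065},{"gripper":0,"dx":-114.5,"dy":-406,"dz":0,"turn":0.065}]'
cat >> h.py <<'E'
cp=(.5907,.0647,.1012)
def L(w):
    c,s=np.cos(cp[2]),np.sin(cp[2]);return np.round([c*(w[0]-cp[0])+s*(w[1]-cp[1]),-s*(w[0]-cp[0])+c*(w[1]-cp[1])],4)
def st():
    s=read_state();R=s["tcp_rot"];print("t",s["time_s"],"loc mm",L(s["position"])*1000,"zb mm",round((s["position"][2]-.1797)*1000,2),"yaw",round(np.degrees(np.arctan2(R[1,1],R[0,1]))-90,2),"f",np.round(s["force"],2),"fz-",)
E
python3 - <<'E'
from h import *
import cv2
st()
p=read_state()["position"]
im=capture("scene");cv2.imwrite("pics/scene3.png",cv2.cvtColor(im,cv2.COLOR_RGB2BGR))
b=proj("scene",pose((p[0],p[1],cp[2]),[(-.0085,-.085,p[2]-.1797),(.0085,-.085,p[2]-.1797),(0,0,p[2]-.1797+.036)]))
print(b)
u,v=b.mean(0).astype(int);x0,y0=u-50,v-37
k=cv2.resize(im[y0:y0+75,x0:x0+100],(800,600),interpolation=cv2.INTER_CUBIC)
for q in b:cv2.circle(k,(int((q[0]-x0+.5)*8),int((q[1]-y0+.5)*8)),4,(255,0,255),1)
cv2.imwrite("pics/bl.png",cv2.cvtColor(k,cv2.COLOR_RGB2BGR))
E
```

```text
time_s: 5.8
position: [0.5941, 0.0159, 0.3175]
tcp_rot: [[-0.995, -0.101, -0.005], [-0.101, 0.995, 0.002], [0.004, 0.003, -1.0]]
force: [0.0, -0.2, -2.7]
opening: 0.274
t 5.8 loc mm [ -1.6 -48.9] zb mm 137.82 yaw 5.78 f [ 0.05 -0.22 -2.73] fz-
[[273.60762988 234.67497458]
 [278.69199859 236.9693266 ]
 [288.62254308 208.50098843]]
```

View pics/bl.png

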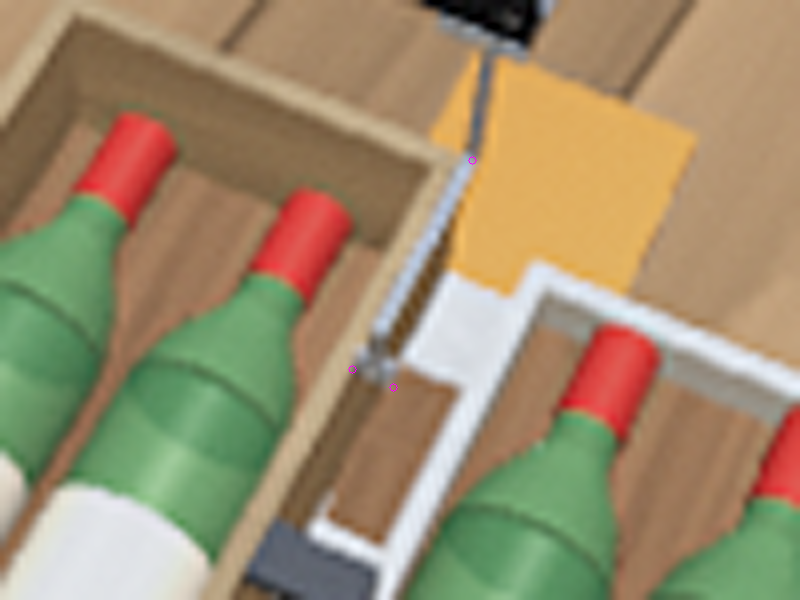

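Predicted blade points (pink) match the drawn blade to about 1 px, so the grip offset is fine. Descending into the gap between slat and strap.

```bash
python3 -m inch '[{"gripper":0,"dx":-1,"dy":-11,"dz":0,"turn":0},{"gripper":0,"dx":-1,"dy":-11,"dz":20,"turn":0},{"gripper":0,"dx":-1,"dy":-11,"dz":50,"turn":0},{"gripper":0,"dx":-1,"dy":-11,"dz":80,"turn":0},{"gripper":0,"dx":-1,"dy":-11,"dz":100,"turn":0},{"gripper":0,"dx":-1,"dy":-11,"dz":110,"turn":0},{"gripper":0,"dx":-1,"dy":-11,"dz":110,"turn":0},{"gripper":0,"dx":-1,"dy":-11,"dz":110,"turn":0},{"gripper":0,"dx":-1,"dy":-11,"dz":110,"turn":0}]'; python3 -c "
from h import *
st()"
```

```text
time_s: 6.75
position: [0.5987, 0.0041, 0.2111]
tcp_rot: [[-0.995, -0.101, 0.003], [-0.101, 0.995, -0.001], [-0.003, -0.001, -1.0]]
force: [0.2, 0.2, -3.0]
opening: 0.271
t 6.75 loc mm [  1.9 -61.1] zb mm 31.44 yaw 5.82 f [ 0.21  0.18 -3.  ] fz-
```

```bash
python3 -m inch '[{"gripper":0,"dx":1,"dy":0,"dz":8,"turn":0},{"gripper":0,"dx":1,"dy":0,"dz":16,"turn":0},{"gripper":0,"dx":1,"dy":0,"dz":24,"turn":0},{"gripper":0,"dx":1,"dy":0,"dz":24,"turn":0},{"gripper":0,"dx":1,"dy":0,"dz":24,"turn":0},{"gripper":0,"dx":1,"dy":0,"dz":24,"turn":0}]'; python3 -c "
from h import *
st()
for i in range(4): capture('top');st()"; python3 -m inch '[{"gripper":0,"dx":0,"dy":0,"dz":2,"turn":0},{"gripper":0,"dx":0,"dy":0,"dz":2,"turn":0},{"gripper":0,"dx":0,"dy":0,"dz":2,"turn":0}]'; python3 -c "
from h import *
st()
for i in range(2): capture('top');st()"
```

```text
time_s: 7.35
position: [0.5969, 0.004, 0.1856]
tcp_rot: [[-0.995, -0.101, 0.0], [-0.101, 0.995, -0.0], [-0.0, -0.0, -1.0]]
force: [-0.7, -0.1, -2.1]
opening: 0.269
t 7.35 loc mm [  0.  -61.1] zb mm 5.92 yaw 5.8 f [-0.73 -0.1  -2.11] fz-
t 7.4 loc mm [  0.1 -61.1] zb mm 6.08 yaw 5.8 f [-0.06  0.94 -2.98] fz-
t 7.45 loc mm [  0.1 -61.1] zb mm 6.13 yaw 5.8 f [-0.37 -1.03 -2.92] fz-
t 7.5 loc mm [  0.  -61.1] zb mm 6.18 yaw 5.8 f [-0.15 -0.41 -2.36] fz-
t 7.55 loc mm [ -0. -61.] zb mm 6.16 yaw 5.8 f [ 0.36  0.15 -3.3 ] fz-
time_s: 7.85
position: [0.5966, 0.0041, 0.1835]
tcp_rot: [[-0.995, -0.101, -0.0], [-0.101, 0.995, 0.0], [0.0, 0.0, -1.0]]
force: [-0.1, 0.2, -2.1]
opening: 0.273
t 7.85 loc mm [ -0.3 -60.9] zb mm 3.75 yaw 5.8 f [-0.13  0.25 -2.11] fz-
t 7.9 loc mm [ -0.2 -61. ] zb mm 3.82 yaw 5.8 f [-0.37 -0.22 -2.22] fz-
t 7.95 loc mm [ -0.2 -61. ] zb mm 3.84 yaw 5.8 f [-0.54 -0.27 -2.56] fz-
```

```bash
cat >> h.py <<'E'
def av(n=5):
    f=[];z=[]
    for i in range(n):
        capture("top");s=read_state();f.append(s["force"]);z.append(s["position"])
    z=np.mean(z,0);print("t",s["time_s"],"loc",L(z)*1000,"zb",round((z[2]-.1797)*1000,2),"F",np.round(np.mean(f,0)+[0,0,2.7],2))
E
python3 -m inch '[{"gripper":0,"dx":0,"dy":0,"dz":1,"turn":0},{"gripper":0,"dx":0,"dy":0,"dz":1,"turn":0}]' >/dev/null; python3 -c "
from h import *
av()";python3 -m inch '[{"gripper":0,"dx":0,"dy":0,"dz":1,"turn":0},{"gripper":0,"dx":0,"dy":0,"dz":1,"turn":0}]'>/dev/null; python3 -c "
from h import *
av()"
```

```text
t 8.4 loc [ -0.2 -61. ] zb 2.81 F [-0.17 -0.03 -0.01]
t 8.85 loc [ -0.1 -61. ] zb 1.9 F [0.24 0.13 0.58]
```

```bash
python3 -m inch '[{"gripper":0,"dx":0,"dy":0,"dz":-16,"turn":0},{"gripper":0,"dx":0,"dy":0,"dz":-33,"turn":0},{"gripper":0,"dx":0,"dy":18,"dz":-33,"turn":0},{"gripper":0,"dx":0,"dy":36,"dz":-33,"turn":0},{"gripper":0,"dx":0,"dy":53,"dz":-33,"turn":0},{"gripper":0,"dx":0,"dy":53,"dz":-33,"turn":0},{"gripper":0,"dx":0,"dy":53,"dz":-29,"turn":0},{"gripper":0,"dx":0,"dy":53,"dz":-28,"turn":0}]' >/dev/null; python3 -c "
from h import *
av(3)";python3 -m inch '[{"gripper":0,"dx":0,"dy":0,"dz":2,"turn":0},{"gripper":0,"dx":0,"dy":0,"dz":3,"turn":0},{"gripper":0,"dx":0,"dy":0,"dz":3,"turn":0}]'>/dev/null; python3 -c "
from h import *
av(2)";python3 -m inch '[{"gripper":0,"dx":0,"dy":0,"dz":2,"turn":0},{"gripper":0,"dx":0,"dy":0,"dz":2.5,"turn":0},{"gripper":0,"dx":0,"dy":0,"dz":2.5,"turn":0}]'>/dev/null; python3 -c "
from h import *
av(2)"
```

```text
t 9.8 loc [-0.5 -8.3] zb 29.14 F [-0.31  0.35  0.56]
t 10.2 loc [-0.2 -8.1] zb 26.8 F [-0.85  0.44 -0.28]
t 10.6 loc [-0.3 -7.9] zb 24.3 F [-0.18  0.13 -0.58]
```

```bash
cat >> h.py <<'E'
def gd(n=2,lim=1.3):
    import sys
    f=[]
    for i in range(n):
        capture("top");s=read_state();f.append(s["force"][2]+2.7)
    p=s["position"];print("t",s["time_s"],"loc",L(p)*1000,"zb",round((p[2]-.1797)*1000,2),"Fz",round(np.mean(f),2))
    sys.exit(int(np.mean(f)>lim))
E
echo 'from h import *
gd()' > g.py
m(){ :; }
python3 -m inch '[{"gripper":0,"dx":0,"dy":0,"dz":1,"turn":0},{"gripper":0,"dx":0,"dy":0,"dz":2,"turn":0},{"gripper":0,"dx":0,"dy":0,"dz":2,"turn":0}]'>/dev/null; python3 g.py && python3 -m inch '[{"gripper":0,"dx":0,"dy":0,"dz":1,"turn":0},{"gripper":0,"dx":0,"dy":0,"dz":2,"turn":0},{"gripper":0,"dx":0,"dy":0,"dz":2,"turn":0}]'>/dev/null; python3 g.py && python3 -m inch '[{"gripper":0,"dx":0,"dy":0,"dz":1,"turn":0},{"gripper":0,"dx":0,"dy":0,"dz":2,"turn":0},{"gripper":0,"dx":0,"dy":0,"dz":2,"turn":0}]'>/dev/null; python3 g.py && python3 -m inch '[{"gripper":0,"dx":0,"dy":0,"dz":1,"turn":0},{"gripper":0,"dx":0,"dy":0,"dz":2,"turn":0},{"gripper":0,"dx":0,"dy":0,"dz":2,"turn":0}]'>/dev/null; python3 g.py
```

```text
t 11.0 loc [-0.2 -8. ] zb 22.29 Fz -0.53
t 11.4 loc [-0.3 -8. ] zb 20.27 Fz 0.25
t 11.8 loc [-0.2 -8. ] zb 18.29 Fz -0.16
t 12.2 loc [-0.2 -8. ] zb 16.3 Fz 0.23
```

```bash

python3 -m inch '[{"gripper":0,"dx":0,"dy":0,"dz":1,"turn":0},{"gripper":0,"dx":0,"dy":0,"dz":1.5,"turn":0},{"gripper":0,"dx":0,"dy":0,"dz":1.5,"turn":0}]'>/dev/null; python3 g.py && python3 -m inch '[{"gripper":0,"dx":0,"dy":0,"dz":1,"turn":0},{"gripper":0,"dx":0,"dy":0,"dz":1.5,"turn":0},{"gripper":0,"dx":0,"dy":0,"dz":1.5,"turn":0}]'>/dev/null && python3 g.py && python3 -m inch '[{"gripper":0,"dx":0,"dy":0,"dz":1,"turn":0},{"gripper":0,"dx":0,"dy":0,"dz":1,"turn":0},{"gripper":0,"dx":0,"dy":0,"dz":1,"turn":0}]'>/dev/null && python3 g.py && python3 -m inch '[{"gripper":0,"dx":0,"dy":0,"dz":1,"turn":0},{"gripper":0,"dx":0,"dy":0,"dz":1,"turn":0},{"gripper":0,"dx":0,"dy":0,"dz":1,"turn":0}]'>/dev/null && python3 g.py
```

```text
t 12.6 loc [-0.2 -8. ] zb 14.83 Fz 0.48
t 13.0 loc [-0.1 -8. ] zb 13.59 Fz 1.85
```

```bash

python3 -m inch '[{"gripper":0,"dx":0,"dy":0,"dz":-3,"turn":0},{"gripper":0,"dx":0,"dy":-13,"dz":-3,"turn":0},{"gripper":0,"dx":0,"dy":-26,"dz":-3,"turn":0},{"gripper":0,"dx":0,"dy":-26,"dz":-2,"turn":0},{"gripper":0,"dx":0,"dy":-26,"dz":0,"turn":0},{"gripper":0,"dx":0,"dy":-26,"dz":0,"turn":0}]'>/dev/null; python3 g.py && python3 -m inch '[{"gripper":0,"dx":0,"dy":0,"dz":1,"turn":0},{"gripper":0,"dx":0,"dy":0,"dz":1.5,"turn":0},{"gripper":0,"dx":0,"dy":0,"dz":1.5,"turn":0}]'>/dev/null && python3 g.py && python3 -m inch '[{"gripper":0,"dx":0,"dy":0,"dz":1,"turn":0},{"gripper":0,"dx":0,"dy":0,"dz":1.5,"turn":0},{"gripper":0,"dx":0,"dy":0,"dz":1.5,"turn":0}]'>/dev/null && python3 g.py && python3 -m inch '[{"gripper":0,"dx":0,"dy":0,"dz":1,"turn":0},{"gripper":0,"dx":0,"dy":0,"dz":1,"turn":0},{"gripper":0,"dx":0,"dy":0,"dz":1,"turn":0}]'>/dev/null && python3 g.py && python3 -m inch '[{"gripper":0,"dx":0,"dy":0,"dz":1,"turn":0},{"gripper":0,"dx":0,"dy":0,"dz":1,"turn":0},{"gripper":0,"dx":0,"dy":0,"dz":1,"turn":0}]'>/dev/null && python3 g.py&& python3 -m inch '[{"gripper":0,"dx":0,"dy":0,"dz":1,"turn":0},{"gripper":0,"dx":0,"dy":0,"dz":1,"turn":0},{"gripper":0,"dx":0,"dy":0,"dz":1,"turn":0}]'>/dev/null && python3 g.py&& python3 -m inch '[{"gripper":0,"dx":0,"dy":0,"dz":1,"turn":0},{"gripper":0,"dx":0,"dy":0,"dz":1,"turn":0},{"gripper":0,"dx":0,"dy":0,"dz":1,"turn":0}]'>/dev/null && python3 g.py
```

```text
t 13.7 loc [ -0.4 -33.7] zb 13.11 Fz -0.39
t 14.1 loc [ -0.2 -33.8] zb 11.84 Fz -0.5
t 14.5 loc [ -0.2 -34. ] zb 10.33 Fz -0.15
t 14.9 loc [ -0.2 -34. ] zb 9.35 Fz 0.45
t 15.3 loc [ -0.2 -34. ] zb 8.37 Fz 0.64
t 15.7 loc [ -0.2 -34. ] zb 7.34 Fz 0.17
t 16.1 loc [ -0.1 -34. ] zb 6.58 Fz 1.52
```

```bash

python3 -m inch '[{"gripper":0,"dx":0,"dy":0,"dz":-14,"turn":0},{"gripper":0,"dx":0,"dy":-15,"dz":-14,"turn":0},{"gripper":0,"dx":0,"dy":-35,"dz":-14,"turn":0},{"gripper":0,"dx":0,"dy":-55,"dz":-14,"turn":0},{"gripper":0,"dx":0,"dy":-75,"dz":-14,"turn":0},{"gripper":0,"dx":0,"dy":-95,"dz":-14,"turn":0},{"gripper":0,"dx":0,"dy":-115,"dz":-14,"turn":0},{"gripper":0,"dx":0,"dy":-127,"dz":-14,"turn":0},{"gripper":0,"dx":0,"dy":-131.5,"dz":-14,"turn":0},{"gripper":0,"dx":0,"dy":-131.5,"dz":-14,"turn":0}]'; python3 - <<'E'
from h import *
import cv2
av(2)
im=capture("scene")[215:305,235:310]
cv2.imwrite("pics/in.png",cv2.cvtColor(cv2.resize(im,(500,600),interpolation=cv2.INTER_CUBIC),cv2.COLOR_RGB2BGR))
E
```

```text
time_s: 17.1
position: [0.607, -0.1006, 0.1997]
tcp_rot: [[-0.995, -0.1, -0.0], [-0.1, 0.995, 0.0], [0.0, 0.0, -1.0]]
force: [-0.4, 0.2, -2.3]
opening: 0.275
t 17.2 loc [  -0.5 -165. ] zb 20.12 F [ 0.53 -0.05  0.36]
```

View pics/in.png

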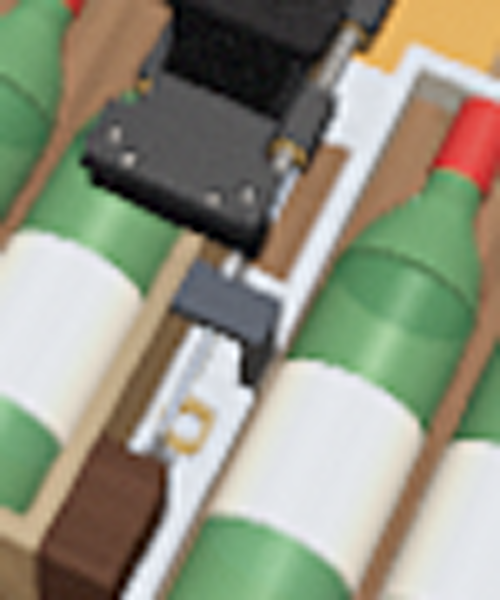

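```bash

python3 -m inch '[{"gripper":0,"dx":-3.5,"dy":0,"dz":4,"turn":0},{"gripper":0,"dx":-3.5,"dy":0,"dz":8,"turn":0},{"gripper":0,"dx":-3.5,"dy":0,"dz":11.5,"turn":0},{"gripper":0,"dx":-3.5,"dy":0,"dz":12.5,"turn":0},{"gripper":0,"dx":-3.5,"dy":0,"dz":12.5,"turn":0}]'>/dev/null; python3 g.py && python3 -m inch '[{"gripper":0,"dx":0,"dy":0,"dz":1,"turn":0},{"gripper":0,"dx":0,"dy":0,"dz":1.5,"turn":0},{"gripper":0,"dx":0,"dy":0,"dz":1.5,"turn":0}]'>/dev/null && python3 g.py && python3 -m inch '[{"gripper":0,"dx":0,"dy":0,"dz":1,"turn":0},{"gripper":0,"dx":0,"dy":0,"dz":1.5,"turn":0},{"gripper":0,"dx":0,"dy":0,"dz":1.5,"turn":0}]'>/dev/null && python3 g.py && python3 -m inch '[{"gripper":0,"dx":0,"dy":0,"dz":1,"turn":0},{"gripper":0,"dx":0,"dy":0,"dz":1,"turn":0},{"gripper":0,"dx":0,"dy":0,"dz":1,"turn":0}]'>/dev/null && python3 g.py;  python3 -c "
from h import *
av(4)"
```

```text
t 17.85 loc [   3.3 -165.5] zb 7.85 Fz 0.29
t 18.25 loc [   3.3 -165.5] zb 6.38 Fz -0.41
t 18.65 loc [   3.3 -165.5] zb 4.83 Fz 0.12
t 19.05 loc [   3.3 -165.5] zb 3.86 Fz -0.31
t 19.25 loc [   3.3 -165.5] zb 3.87 F [ 0.17 -0.6   0.44]
```

```bash

python3 -m inch '[{"gripper":0,"dx":0,"dy":4,"dz":0,"turn":0},{"gripper":0,"dx":0,"dy":10,"dz":0,"turn":0},{"gripper":0,"dx":0,"dy":16,"dz":0,"turn":0},{"gripper":0,"dx":0,"dy":22,"dz":0,"turn":0},{"gripper":0,"dx":0,"dy":28,"dz":0,"turn":0},{"gripper":0,"dx":0,"dy":34,"dz":0,"turn":0},{"gripper":0,"dx":0,"dy":40,"dz":0,"turn":0},{"gripper":0,"dx":0,"dy":46,"dz":0,"turn":0},{"gripper":0,"dx":0,"dy":52,"dz":0,"turn":0},{"gripper":0,"dx":0,"dy":58,"dz":0,"turn":0},{"gripper":0,"dx":0,"dy":64,"dz":0,"turn":0},{"gripper":0,"dx":0,"dy":64,"dz":0,"turn":0}]' | grep -E "time|force"; python3 g.py && python3 -m inch '[{"gripper":0,"dx":0,"dy":6,"dz":0,"turn":0},{"gripper":0,"dx":0,"dy":12,"dz":0,"turn":0},{"gripper":0,"dx":0,"dy":18,"dz":0,"turn":0},{"gripper":0,"dx":0,"dy":24,"dz":0,"turn":0},{"gripper":0,"dx":0,"dy":30,"dz":0,"turn":0},{"gripper":0,"dx":0,"dy":36,"dz":0,"turn":0},{"gripper":0,"dx":0,"dy":42,"dz":0,"turn":0},{"gripper":0,"dx":0,"dy":48,"dz":0,"turn":0},{"gripper":0,"dx":0,"dy":48,"dz":0,"turn":0}]' | grep -E "time|force"; python3 - <<'E'
from h import *
import cv2
av(3)
im=capture("scene")[200:275,245:345];cv2.imwrite("pics/mid.png",cv2.cvtColor(cv2.resize(im,(800,600),interpolation=cv2.INTER_CUBIC),cv2.COLOR_RGB2BGR))
im=capture("top")[140:165,230:345];cv2.imwrite("pics/midt.png",cv2.cvtColor(cv2.resize(im,None,fx=7,fy=7,interpolation=cv2.INTER_CUBIC),cv2.COLOR_RGB2BGR))
E
```

```text
time_s: 20.45
force: [0.4, 0.6, -2.7]
t 20.55 loc [   3.3 -101.3] zb 3.87 Fz 0.21
time_s: 21.45
force: [0.4, 0.4, -2.7]
t 21.6 loc [  3.3 -53.2] zb 3.85 F [-0.4   0.14 -0.09]
```

View pics/mid.png

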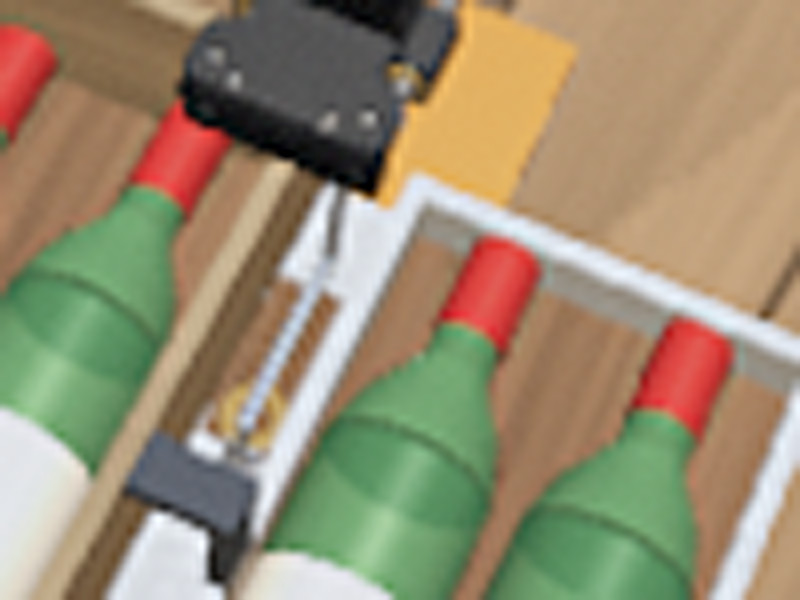

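Collar (252,415) is just ahead of the blade (240,445), at the slat's foot. Next I climb the felt slope about 1.7 mm clear.

```bash

python3 -m inch '[{"gripper":0,"dx":0,"dy":4,"dz":0,"turn":0},{"gripper":0,"dx":0,"dy":8,"dz":-1.2,"turn":0},{"gripper":0,"dx":0,"dy":12,"dz":-2.6,"turn":0},{"gripper":0,"dx":0,"dy":16,"dz":-3.9,"turn":0},{"gripper":0,"dx":0,"dy":20,"dz":-5.3,"turn":0},{"gripper":0,"dx":0,"dy":20,"dz":-5.3,"turn":0}]' | grep -E "time|force"; python3 g.py && python3 -m inch '[{"gripper":0,"dx":0,"dy":4,"dz":-1.3,"turn":0},{"gripper":0,"dx":0,"dy":8,"dz":-2.7,"turn":0},{"gripper":0,"dx":0,"dy":12,"dz":-4,"turn":0},{"gripper":0,"dx":0,"dy":16,"dz":-5.4,"turn":0},{"gripper":0,"dx":0,"dy":20,"dz":-6.7,"turn":0},{"gripper":0,"dx":0,"dy":20,"dz":-6.7,"turn":0}]' | grep -E "time|force"; python3 - <<'E'
from h import *
import cv2
av(3)
im=capture("scene")[190:265,245:345];cv2.imwrite("pics/crest.png",cv2.cvtColor(cv2.resize(im,(800,600),interpolation=cv2.INTER_CUBIC),cv2.COLOR_RGB2BGR))
E
```

```text
time_s: 22.3
force: [-0.7, -0.2, -3.0]
t 22.4 loc [  3.3 -33.1] zb 9.21 Fz -0.13
time_s: 23.0
force: [-0.5, -0.2, -2.0]
t 23.15 loc [  3.3 -13.2] zb 15.9 F [-0.08 -0.18  0.24]
```

View pics/crest.png

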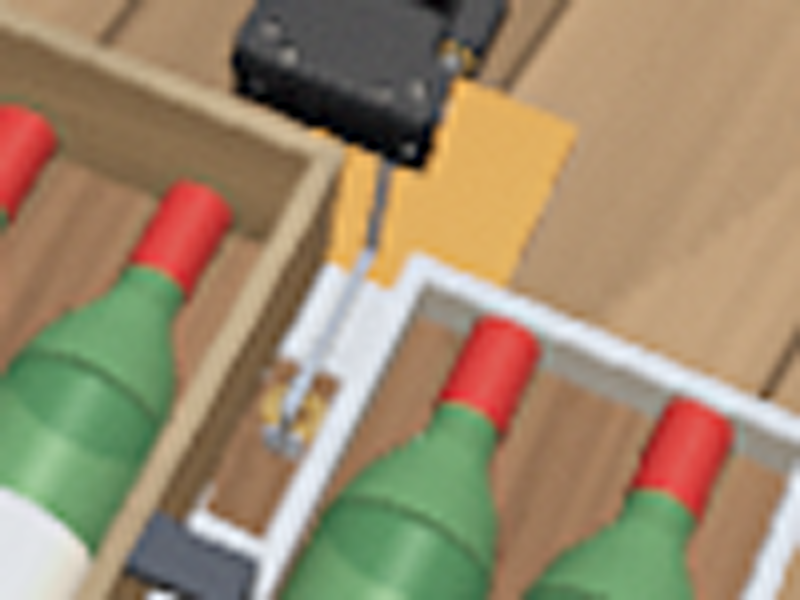

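```bash

python3 -m inch '[{"gripper":0,"dx":0,"dy":4,"dz":0,"turn":0},{"gripper":0,"dx":0,"dy":8,"dz":0.6,"turn":0},{"gripper":0,"dx":0,"dy":12,"dz":0.6,"turn":0},{"gripper":0,"dx":0,"dy":16,"dz":0.6,"turn":0},{"gripper":0,"dx":0,"dy":20,"dz":0.6,"turn":0},{"gripper":0,"dx":0,"dy":24,"dz":1.8,"turn":0},{"gripper":0,"dx":0,"dy":28,"dz":3.2,"turn":0},{"gripper":0,"dx":0,"dy":32,"dz":4.6,"turn":0},{"gripper":0,"dx":0,"dy":32,"dz":4.6,"turn":0}]' | grep -E "time|force"; python3 g.py && python3 -m inch '[{"gripper":0,"dx":0,"dy":0,"dz":1,"turn":0},{"gripper":0,"dx":0,"dy":0,"dz":1,"turn":0}]' >/dev/null && python3 g.py && python3 -m inch '[{"gripper":0,"dx":0,"dy":0,"dz":1,"turn":0},{"gripper":0,"dx":0,"dy":0,"dz":1,"turn":0}]' >/dev/null && python3 g.py && python3 -m inch '[{"gripper":0,"dx":0,"dy":0,"dz":1,"turn":0},{"gripper":0,"dx":0,"dy":0,"dz":1,"turn":0}]' >/dev/null && python3 g.py && python3 -m inch '[{"gripper":0,"dx":0,"dy":0,"dz":1,"turn":0},{"gripper":0,"dx":0,"dy":0,"dz":1,"turn":0}]' >/dev/null && python3 g.py; python3 -c "
from h import *
av(3)"
```

```text
time_s: 24.1
force: [0.2, 0.0, -3.3]
t 24.2 loc [ 3.2 18.7] zb 11.1 Fz 0.14
t 24.5 loc [ 3.3 18.4] zb 10.2 Fz 0.46
t 24.8 loc [ 3.2 18.5] zb 9.2 Fz -0.08
t 25.1 loc [ 3.3 18.5] zb 8.26 Fz 0.07
t 25.4 loc [ 3.4 18.6] zb 7.59 Fz 2.41
t 25.55 loc [ 3.4 18.6] zb 7.53 F [-0.42  0.48  2.62]
```

```bash

python3 -m inch '[{"gripper":0,"dx":0,"dy":0,"dz":-1.5,"turn":0},{"gripper":0,"dx":0,"dy":4,"dz":-0.2,"turn":0},{"gripper":0,"dx":0,"dy":8,"dz":1.1,"turn":0},{"gripper":0,"dx":0,"dy":12,"dz":2.4,"turn":0},{"gripper":0,"dx":0,"dy":16,"dz":3.5,"turn":0},{"gripper":0,"dx":0,"dy":20,"dz":3.7,"turn":0},{"gripper":0,"dx":0,"dy":20,"dz":3.7,"turn":0}]' | grep -E "time|force"; python3 -c "
from h import *
av(3)
import cv2
im=capture('scene')[180:255,245:345];cv2.imwrite('pics/foot.png',cv2.cvtColor(cv2.resize(im,(800,600),interpolation=cv2.INTER_CUBIC),cv2.COLOR_RGB2BGR))"
```

```text
time_s: 26.25
force: [0.2, 0.1, -2.6]
t 26.4 loc [ 3.3 38.8] zb 3.53 F [-0.38  0.06 -0.4 ]
```

View pics/foot.png

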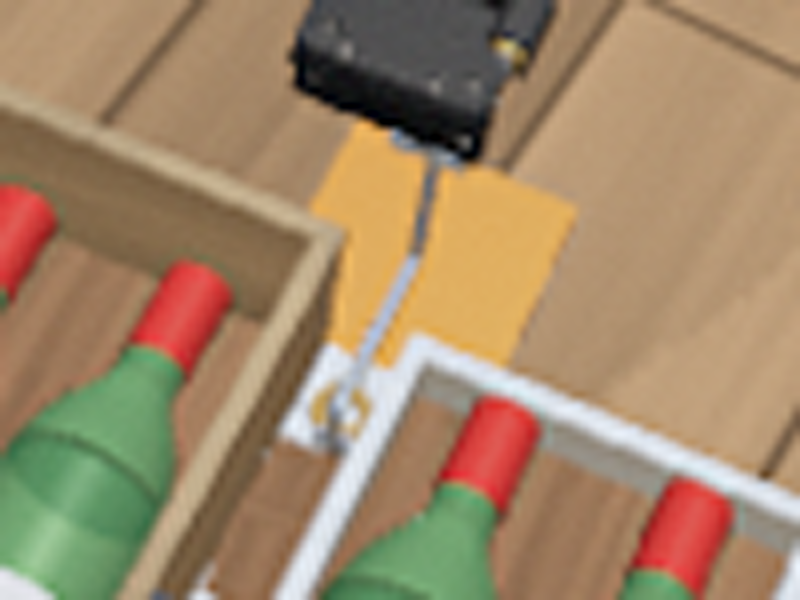

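Collar (340,410) is over the slat and flat on the board. Now pushing it onto the pad.

```bash

python3 -m inch '[{"gripper":0,"dx":0,"dy":6,"dz":0,"turn":0},{"gripper":0,"dx":0,"dy":13,"dz":0,"turn":0},{"gripper":0,"dx":0,"dy":20,"dz":0,"turn":0},{"gripper":0,"dx":0,"dy":28,"dz":0,"turn":0},{"gripper":0,"dx":0,"dy":36,"dz":0,"turn":0},{"gripper":0,"dx":0,"dy":44,"dz":0,"turn":0},{"gripper":0,"dx":0,"dy":52,"dz":0,"turn":0},{"gripper":0,"dx":0,"dy":60,"dz":0,"turn":0},{"gripper":0,"dx":0,"dy":68,"dz":0,"turn":0},{"gripper":0,"dx":0,"dy":75,"dz":0,"turn":0},{"gripper":0,"dx":0,"dy":80,"dz":0,"turn":0},{"gripper":0,"dx":0,"dy":80,"dz":0,"turn":0}]' | grep -E "time|force"
python3 -m inch '[{"gripper":0,"dx":0,"dy":-3,"dz":0,"turn":0},{"gripper":0,"dx":0,"dy":-4,"dz":-5,"turn":0},{"gripper":0,"dx":0,"dy":-4,"dz":-45,"turn":0},{"gripper":0,"dx":0,"dy":-4,"dz":-90,"turn":0},{"gripper":0,"dx":0,"dy":-4,"dz":-130,"turn":0},{"gripper":0,"dx":0,"dy":-4,"dz":-140,"turn":0},{"gripper":0,"dx":0,"dy":-4,"dz":-140,"turn":0}]' | grep -E "time|force"
python3 -c "
from h import *
st()
import cv2
a=capture('scene');b=capture('top')
for n in ('scene','top'):print(n,[(round(r['score'],2),L(ray(n,r['extent'][:2],.0045))) for r in recognise(n,'collar')])
k=np.hstack([cv2.resize(a[150:250,250:350],(400,400),interpolation=cv2.INTER_CUBIC),cv2.resize(b[110:210,190:290],(400,400),interpolation=cv2.INTER_CUBIC)])
cv2.imwrite('pics/out.png',cv2.cvtColor(k,cv2.COLOR_RGB2BGR))
# return: beside fork, high
x=np.array([.4797,.407]);u=np.array([-.986,-.165])
go((*(x+.065*u),.32),9.5);go((*x,.206),9.5)"
```

```text
time_s: 27.65
force: [-0.3, -0.5, -2.4]
time_s: 28.35
force: [0.0, -0.4, -3.6]
t 28.35 loc mm [  4.1 114.2] zb mm 145.65 yaw 5.77 f [ 0.01 -0.42 -3.58] fz-
scene []
top []
d [142.5 233.2   1.2] turn -0.065 t 28.55 f [ 0.69 -1.2  -2.66]
d [ 77.  237.4 114.8] turn -0.065 t 28.55 f [ 0.69 -1.2  -2.66]
```

View pics/out.png

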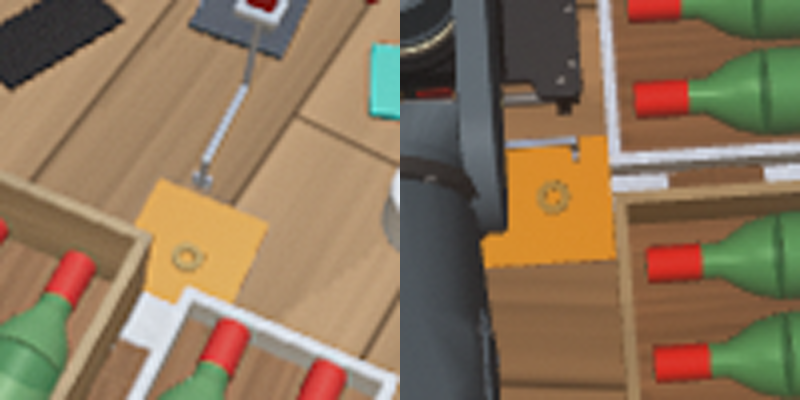

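Collar lies flat on the pad, about 50 mm out from the mouth. Taking the hook back to its stand.

```bash

python3 -m inch '[{"gripper":0,"dx":30,"dy":15,"dz":0,"turn":0},{"gripper":0,"dx":65,"dy":45,"dz":0,"turn":0},{"gripper":0,"dx":95,"dy":80,"dz":0,"turn":-0.03},{"gripper":0,"dx":120,"dy":120,"dz":0,"turn":-0.065},{"gripper":0,"dx":135,"dy":160,"dz":0,"turn":-0.065},{"gripper":0,"dx":142.5,"dy":200,"dz":0,"turn":-0.065},{"gripper":0,"dx":142.5,"dy":225,"dz":0,"turn":-0.065},{"gripper":0,"dx":142.5,"dy":233,"dz":0,"turn":-0.065},{"gripper":0,"dx":142.5,"dy":233,"dz":0,"turn":-0.065},{"gripper":0,"dx":142.5,"dy":233,"dz":0,"turn":-0.065}]' 
python3 -c "
from h import *
st()
x=np.array([.4797,.407]);u=np.array([-.986,-.165])
go((*(x+.065*u),.206),9.5);go((*x,.206),9.5)"
```

```text
time_s: 29.55
position: [0.417, 0.3952, 0.322]
tcp_rot: [[-0.986, -0.165, -0.002], [-0.165, 0.986, -0.002], [0.002, -0.002, -1.0]]
force: [-0.3, 0.8, -2.9]
opening: 0.274
t 29.55 loc mm [-139.5  346.3] zb mm 142.34 yaw 9.5 f [-0.28  0.81 -2.91] fz-
d [  0.9   1.5 116. ] turn -0.0 t 29.55 f [-0.28  0.81 -2.91]
d [-64.1   1.5 115.9] turn -0.0 t 29.55 f [-0.28  0.81 -2.91]
```

```bash

python3 -m inch '[{"gripper":0,"dx":0,"dy":1,"dz":35,"turn":0},{"gripper":0,"dx":0,"dy":1,"dz":70,"turn":0},{"gripper":0,"dx":0,"dy":1,"dz":100,"turn":0},{"gripper":0,"dx":0,"dy":1,"dz":114,"turn":0},{"gripper":0,"dx":0,"dy":1,"dz":114,"turn":0},{"gripper":0,"dx":0,"dy":1,"dz":114,"turn":0},{"gripper":0,"dx":0,"dy":1,"dz":114,"turn":0}]' >/dev/null
python3 -c "
from h import *
st()
x=np.array([.4797,.407])
go((*x,.206),9.5)"
```

```text
t 30.25 loc mm [-138.1  348.3] zb mm 30.92 yaw 9.47 f [ 0.37 -0.22 -0.96] fz-
d [-62.3  -0.6   4.8] turn -0.001 t 30.25 f [ 0.37 -0.22 -0.96]
```

```bash

python3 -m inch '[{"gripper":0,"dx":0,"dy":-0.5,"dz":2,"turn":0},{"gripper":0,"dx":-15,"dy":-0.5,"dz":2,"turn":0},{"gripper":0,"dx":-32,"dy":-0.5,"dz":2,"turn":0},{"gripper":0,"dx":-48,"dy":-0.5,"dz":2,"turn":0},{"gripper":0,"dx":-60,"dy":-0.5,"dz":2,"turn":0},{"gripper":0,"dx":-63,"dy":-0.5,"dz":2,"turn":0},{"gripper":0,"dx":-63,"dy":-0.5,"dz":2,"turn":0},{"gripper":0,"dx":-63,"dy":-0.5,"dz":2,"turn":0},{"gripper":0,"dx":-63,"dy":-0.5,"dz":2,"turn":0}]' >/dev/null
python3 -c "
from h import *
av(3)
go((.4797,.407,.2),9.5)"
```

```text
t 31.3 loc [-77.1 352.2] zb 27.58 F [-0.   -0.05  0.35]
d [-1.  -0.5  7.3] turn 0.001 t 31.3 f [ 0.03 -0.13 -1.94]
```

Lower gently until the plate takes the weight, checking force.

```bash

python3 -m inch '[{"gripper":0,"dx":-1,"dy":-0.5,"dz":2,"turn":0},{"gripper":0,"dx":-1,"dy":-0.5,"dz":4,"turn":0},{"gripper":0,"dx":-1,"dy":-0.5,"dz":6,"turn":0},{"gripper":0,"dx":-1,"dy":-0.5,"dz":6.6,"turn":0},{"gripper":0,"dx":-1,"dy":-0.5,"dz":6.6,"turn":0}]' >/dev/null
python3 -c "
from h import *
import cv2
av(3)
go((.4797,.407,.2),9.5)
a=capture('scene');b=capture('top')
k=np.hstack([cv2.resize(a[75:185,250:396],(398,300),interpolation=cv2.INTER_CUBIC),cv2.resize(b[120:230,90:236],(398,300),interpolation=cv2.INTER_CUBIC)])
cv2.imwrite('pics/back.png',cv2.cvtColor(k,cv2.COLOR_RGB2BGR))"
```

```text
t 31.95 loc [-75.3 351.7] zb 20.9 F [-0.39 -0.06  0.36]
d [0.6 0.1 0.7] turn 0.0 t 31.95 f [-0.35 -0.47 -1.95]
```

View pics/back.png

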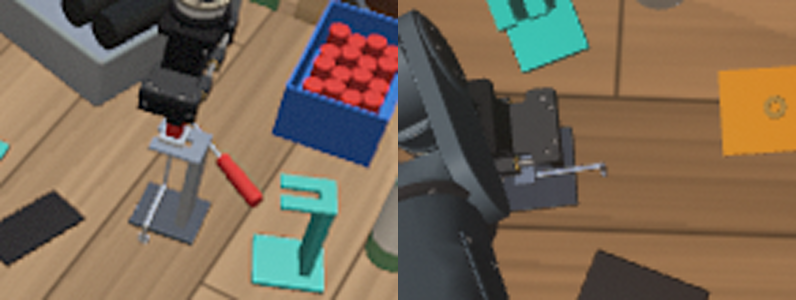

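```bash

python3 -m inch '[{"gripper":0,"dx":0.5,"dy":0,"dz":0.6,"turn":0},{"gripper":0,"dx":0.5,"dy":0,"dz":0.8,"turn":0},{"gripper":0,"dx":0.5,"dy":0,"dz":0.8,"turn":0},{"gripper":35,"dx":0.5,"dy":0,"dz":0.8,"turn":0},{"gripper":50,"dx":0.5,"dy":0,"dz":0.8,"turn":0},{"gripper":70,"dx":0.5,"dy":0,"dz":0.8,"turn":0},{"gripper":100,"dx":0.5,"dy":0,"dz":0.8,"turn":0},{"gripper":100,"dx":0.5,"dy":0,"dz":0.8,"turn":0},{"gripper":100,"dx":0.5,"dy":0,"dz":0.8,"turn":0},{"gripper":100,"dx":0.5,"dy":0,"dz":0.8,"turn":0},{"gripper":100,"dx":0.5,"dy":0,"dz":0.8,"turn":0}]'
python3 -m inch '[{"gripper":100,"dx":0,"dy":0,"dz":-10,"turn":0},{"gripper":100,"dx":0,"dy":0,"dz":-30,"turn":0},{"gripper":100,"dx":0,"dy":0,"dz":-60,"turn":0},{"gripper":100,"dx":0,"dy":0,"dz":-95,"turn":0},{"gripper":100,"dx":0,"dy":0,"dz":-120,"turn":0},{"gripper":100,"dx":30,"dy":30,"dz":-120,"turn":0},{"gripper":100,"dx":60,"dy":60,"dz":-120,"turn":0},{"gripper":100,"dx":90,"dy":90,"dz":-120,"turn":0},{"gripper":100,"dx":110,"dy":120,"dz":-120,"turn":0},{"gripper":100,"dx":110,"dy":120,"dz":-120,"turn":0},{"gripper":100,"dx":110,"dy":120,"dz":-120,"turn":0}]'
python3 -c "
from h import *
import cv2
a=capture('scene');b=capture('top')
cv2.imwrite('pics/top9.png',cv2.cvtColor(b,cv2.COLOR_RGB2BGR))
b0=cv2.imread('pics/top0.png')[...,::-1];d=np.abs(a.astype(int)-cv2.imread('pics/scene0.png')[...,::-1]).max(2)
print('changed px in stand region (scene)',(d[95:170,295:330]>40).sum())
k=np.hstack([cv2.resize(a[75:275,210:396],(400,430),interpolation=cv2.INTER_CUBIC),cv2.resize(b[110:270,90:239],(400,430),interpolation=cv2.INTER_CUBIC)])
cv2.imwrite('pics/fin.png',cv2.cvtColor(k,cv2.COLOR_RGB2BGR))"
```

```text
time_s: 33.15
position: [0.4797, 0.4069, 0.1998]
tcp_rot: [[-0.986, -0.165, -0.0], [-0.165, 0.986, -0.0], [0.0, -0.0, -1.0]]
force: [0.3, -0.3, 0.2]
opening: 0.9
time_s: 34.25
position: [0.3509, 0.5075, 0.3206]
tcp_rot: [[-0.986, -0.167, 0.001], [-0.167, 0.986, 0.0], [-0.001, -0.0, -1.0]]
force: [-0.5, -0.3, 0.4]
opening: 1.0
changed px in stand region (scene) 7
```

View pics/fin.png

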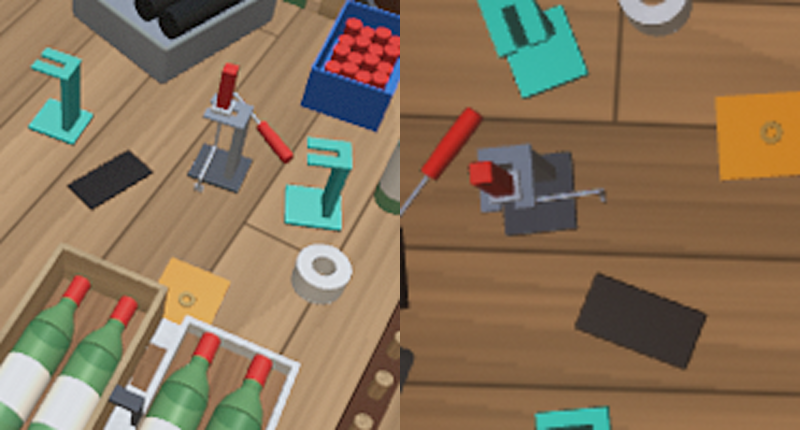

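The hook hangs upright in the grey fork as it did at the start, the collar lies flat on the pad, and nothing else has moved.

```bash
python3 -c "
from rig import *
print(hand_in())"
```

```text
the job is handed in; nothing more can be done
None
```

The collar is out of the gap and lying flat on the orange pad, and the hook is back in the grey stand's fork, released. I handed in at about 34 s of the 72 s; `hand_in()` gave no verdict, as expected.

**How it went:** I felt the floor at about 2.1 mm, the slat's crest at about 14 mm, and one point on each slope. The blade then followed that profile with 1–2 mm of clearance while drawing the collar out. The highest contact force in the readings was about 2.6 N against the 10 N limit. Readings came only at stops, so a short spike between them would not show.

**Last checks:**
- **Collar:** seen flat on the pad, roughly 50 mm outside the mouth. That distance comes from the blade's final position and the picture.
- **Hook:** stands upright in the fork. The stand region of the scene picture differs from the first picture by only 7 pixels.
- **Other things:** the phone, label roll and screwdriver look unmoved. The mug and jar were outside the last crops, but the arm never went near them.
- **Robot:** gripper open, clear of everything, force reading near zero.

**What failed or disagreed:**
- The recogniser found no collar on the pad in either camera, so I relied on viewing the pictures.
- The first move command was refused because the rows lacked some keys; I resent it with all of them.
- The felt crest height (12.1 mm above the board) and the height implied by the slat's ends (about 11.2 mm) differ by about 1 mm.
- I viewed 12 pictures, two past the budget of 10.

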